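Square a wooden drawer tag in the drilling jig and clamp it

ROBOT

A 7-joint arm with a two-finger parallel gripper is mounted at the origin on the work surface. World frame = base frame: x ahead of the robot, y to its left, z up, the work surface at z = 0. Lengths are in m, angles in degrees, forces in N, time in s.
With the tool pointing down it reaches from about 0.4 to 0.875 m from the base axis. Payload 4.4 kg.
Tool frame: the origin (TCP) lies between the finger pads; the fingertips stand 8 mm ahead of it and the grasp point (between the pads) lies 11 mm behind it; z points along the fingers, y is the direction in which the jaws open and shut (so a half turn about z gives the same grasp; the last joint's range is limited). The gripper opens to 85 mm and grips with 20 to 120 N. Pads are 22 mm wide; open, the fingers measure 114 mm over their backs; the gripper's body (76 mm by 85 mm) begins 54 mm behind the grasp point. The pads swing forward as they close: fully open they stand 13 mm farther back than shut.
Start: joints at [71.688, 36.005, 2.206, 86.941, -1.547, 57.084, -1.146], TCP at [0.163, -0.629, 0.239] pointing down, gripper open.
Joint ranges: [-175.42, 175.42], [-21.48, 121.26], [-71.46, 75.88], [10.55, 141.38], [-63.04, 243.04], [13.31, 113.54], [-168.57, 168.57]. Speed limits (degrees/s): [147.25, 147.25, 180, 180, 180, 180, 180].

INTERFACE

Orientations are given as [roll, pitch, yaw] about the fixed x, y, z axes, in that order (R = Rz(yaw) Ry(pitch) Rx(roll)).
In Python, from station import robot, vision gives the robot as it stands.
- The arm moves only by the shell command python3 -m jog 'ROWS' [FORCE]. ROWS is JSON, a list of rows, each a list of 7 numbers: the turn, a rotation vector about the tool's x, y, z in degrees, then the shift along the tool's x, y, z in cm, then the finger opening in cm, from 0 to 8.54. A call has 1 to 10 rows; each row shifts and turns the commanded pose from where the row before left it, along the tool's axes as they then stand; what a row does not reach is not made up. A row lasts 1/10 s, in which the tool goes at most 50 mm and 8.59 degrees, less where a joint would pass 70% of its speed; a pose out of reach is approached as far as the arm can. A call is refused whole if a number of a shift passes 5 or a number of a turn 8.59, either way. A call with a gripper value outside its range is refused whole. The fingers move at their own pace and stop on an object; FORCE is the grip in N (left out, the last holds). Time passes only in rows, so rows that do not move let the fingers close. It gives the time, the measured TCP pose, the force and the opening at its end, in the units of the state.
- robot.state(): the state, without advancing time (a new reading comes with each control period).
- vision.grab_frame(name): name is "side" or "top" or "wrist"; returns a dict with "img" (400x640x3 uint8, red, green, blue), "depth" (400x640 float32, m along the optical axis (not along the pixel's ray), 0 where there is no reading), "camera_matrix" (3x3 intrinsics, pixels), "R" (3x3) and "t" (3): a world point X has camera coordinates R X + t. Camera axes: x right, y down, z forward; pixel columns grow to the right and rows downward; lengths in m; the calibration is good to about 2 mm. The wrist camera is an equidistant fisheye: a pixel r from the principal point sees the ray r / f radians off the axis. A picture is of the moment at which its call begins.
- robot.close_job(): hands the job in, once; it reports no verdict.
The state is a dict: "time_s": time; "joints": joint angles; "joint_vel": joint speeds; "effort": joint torques, N m; "tool_pos": TCP position; "tool_rot": TCP orientation; "wrist_force": force on the tool from outside, world axes, zero at the start; "moment": the same for the moment, N m; "finger_gap": opening from 0.0 (shut) to 1.0 (fully open).
Only numpy, scipy, OpenCV 4.12 (cv2) and the standard library are available. Lean on these libraries where they do the work, as an engineer would, in place of code of your own. Each camera call takes 0.05 s, during which the arm holds its last target.

TASK

Slide the loose wooden drawer tag on the drilling jig fully home into the corner of the two aluminium fences, so that it lies flush against both. Then, with the tag home, close the toggle clamp by pressing its blue handle all the way down, so that the pad holds the tag there for drilling. Let go, and leave the other things on the table where they are.

Things in the scene. Friction and masses are not known exactly. Their poses are not given: they have to be found in the camera images.
- jig: Drilling jig, fixed to the table: a dark brown board 155 (x) x 300 (y) x 18 mm thick, origin under its middle, z up. Two aluminium fences, 16 mm wide and 12 mm high, stand on it and make an inside corner. A toggle clamp stands behind the left fence, in the jig's plane x = 17.5 mm.
- fence_corner (a point): Point on the board's top where the two fence faces meet (jig x = 47.5, y = 0, z = 18 mm); axes as the jig's. The free area lies to its -x and -y. From it the far fence (face looks to -x) runs along -y, from 6 to 124 mm; the left fence (face looks to -y) runs along -x, from 6 to 96 mm.
- bush (a point): Middle of the top of the drill bush, 28.5 mm over the board. The bush sits in a steel strip, 22 mm wide in y and 6 mm thick, bolted on the far fence 45 mm from fence_corner and reaching 22 mm out from the fence face. The strip's underside is 12.5 mm over the board, so the tag slides under it.
- tag: The loose tag: a flat birch plate 60 (x) x 90 (y) x 8 mm with a red pencil painted on top, about 30 g, slides easily; origin under its middle, z up. It starts lying on the jig's board, short of both fences and askew by up to 0.35 rad from the jig. Home, its axes are parallel to the jig's: the +x long edge lies along the far fence and the +y short edge along the left fence.
- tag_corner (a point): The tag's lower corner between its +x and +y edges (30, 45, 0 mm in the tag), which belongs at fence_corner.
- clamp_handle (a joint): Angle of the clamp's handle in rad: 0 = pressed all the way down onto its stop (closed), about 1.0 = open, as it starts; upper stop 1.2. It turns about the jig's x axis and its stiff hinge holds it wherever it is left: moving it takes about 7 N at the grip, and up to about 15 N in the last few degrees as the pad squeezes the tag.
- handle_pivot (a point): On the handle's hinge axis (jig x = 17.5, y = 62, z = 48 mm); its axes turn with the handle. The axis is parallel to the jig's x.
- handle_grip (a point): On the centre line of the blue grip, 85 mm from handle_pivot: a bar 16 mm wide (jig x), 15 mm thick and 66 mm long, reaching from 40 to 106 mm from the pivot. Seen from the pivot it lies towards the jig's +y, raised above the level by 0.14 rad plus the joint value. Open, its end stands up to 155 mm above the table.
- clamp_arm: The clamp's steel arm, linked to the handle: it stands up steeply while the handle is up and comes down towards the jig's -y, over the left fence, as the handle goes down. Origin at its hinge (jig x = 17.5, y = 48, z = 48 mm). Open, its top reaches about 130 mm above the table.
- clamp_pad (a point): Middle of the face of the arm's round black rubber pad, 17 mm across. Closed, it presses on the tag's top 21 mm inside the left fence, halfway along the tag's short edge.
- tag_tray: Bystander: wooden tray 130 x 230 x 35 mm with other painted tags in it, to the right.
- drill: Bystander: grey cordless drill standing on its battery, 200 mm tall, to the right.
- tape_roll: Bystander: roll of tape, 90 mm across, 22 mm high, to the right.
- glue_bottle: Bystander: white glue bottle, 52 mm across, 150 mm tall, to the left.
- pen_pot: Bystander: yellow pot of pens, 76 mm across, about 180 mm tall with the pens, to the left.
- bead_dish: Bystander: white dish of beads 100 x 100 x 30 mm, to the left.
- try_square: Bystander: try square lying flat, stock 100 mm, blade 120 mm, 14 mm high, near the robot to the left.
There are look-alikes about, which are no part of the job. Of the things like the tag, leave any that is white; of the rest the smaller one is meant.

How it is judged:
By the outcome, as a careful person would: the job done as asked, in the order asked, and still so for the second after the job is handed in, with the robot touching nothing.
It also fails if it takes over 53 s, if anything falls off the work surface, if the arm or the gripper's body presses on something with over 40 N, if the wrist force passes 120 N, or if a joint passes its speed limit or range.

## Working session

There is one attempt and no reset: what is moved stays moved. The work goes in short steps, Python scripts to look and compute and a shell command to move; the robot and the scene stay as the last step left them, time stands still between calls to the robot, and variables do not carry over. Pictures are saved under pics/ and viewed, and the job is handed in when it is done.

```bash
ls; mkdir -p pics; python3 - <<'E'
from station import robot, vision
import cv2
print(robot.state())
for n in ("side","top","wrist"):
    f=vision.grab_frame(n)
    cv2.imwrite(f"pics/{n}0.png",f["img"][:,:,::-1])
    print(n,f["camera_matrix"].tolist(),f["R"].round(4).tolist(),f["t"].round(4).tolist())
E
```

```text
pics
{'time_s': 0.0, 'joints': array([71.68952557, 36.05904219,  2.20201894, 86.99815964, -1.54754581,
       57.08270547, -1.14367019]), 'joint_vel': array([ 0.03243667, -0.04731241,  0.00871612,  0.1246255 , -0.01612496,
        0.09125554, -0.04705821]), 'effort': array([ 1.36746810e-03, -5.63400042e+01,  1.22584954e+00, -1.93449855e+01,
        1.07720160e-02,  1.04493127e-02, -2.26574650e-05]), 'tool_pos': array([ 0.16306938, -0.62856713,  0.23837541]), 'tool_rot': array([-1.79889753e+02,  7.12163648e-04,  1.45427455e+01]), 'wrist_force': array([ 0.87597367, -0.34692777,  0.0336666 ]), 'moment': array([ 0.01961885,  0.01773337, -0.03991955]), 'finger_gap': 1.001461411213191}
side [[377.73121857507897, 0.0, 322.5329775065826], [0.0, 377.73121857507897, 193.65913824585024], [0.0, 0.0, 1.0]] [[-0.8979, -0.4401, 0.005], [-0.2252, 0.4497, -0.8643], [0.3782, -0.7772, -0.5029]] [0.4849, 0.1764, 0.9461]
top [[400.1942514486964, 0.0, 320.96841149769494], [0.0, 400.1942514486964, 190.5457743294384], [0.0, 0.0, 1.0]] [[-0.028, -0.9996, 0.0055], [-0.9796, 0.0264, -0.1991], [0.1989, -0.011, -0.98]] [0.0035, 0.5118, 1.1321]
wrist [[309.70691628693146, 0.0, 320.32691643285114], [0.0, 309.70691628693146, 195.71790776169033], [0.0, 0.0, 1.0]] [[0.2506, -0.9681, -0.0028], [-0.9254, -0.2404, 0.293], [-0.2843, -0.0709, -0.9561]] [-0.6483, -0.0384, 0.38]
```

View pics/side0.png

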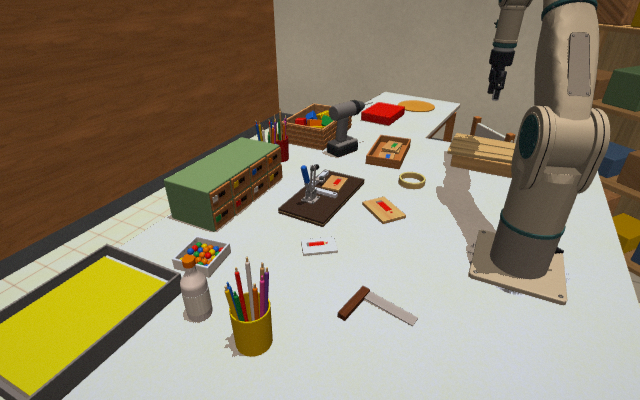

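View pics/top0.png

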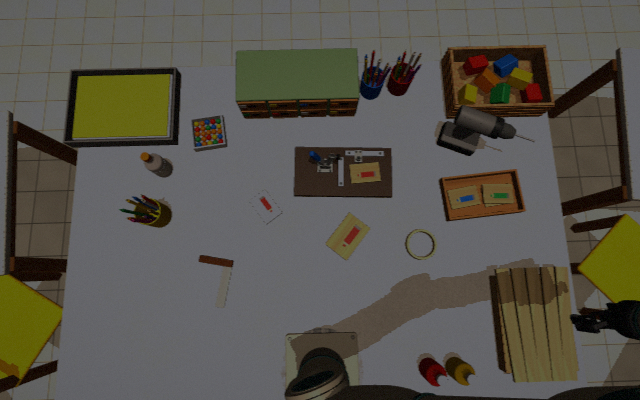

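The top view shows the jig around (343,172), with the loose tag at (365,173) on its board. The look-alikes (white at (266,206), larger at (348,236)) lie off the jig. Next I'll zoom in.

```bash
python3 - <<'E'
import cv2
a=cv2.imread("pics/top0.png")[135:210,280:405]
cv2.imwrite("pics/topz.png",cv2.resize(a,None,fx=6,fy=6,interpolation=cv2.INTER_CUBIC))
a=cv2.imread("pics/side0.png")[155:230,270:370]
cv2.imwrite("pics/sidez.png",cv2.resize(a,None,fx=7,fy=7,interpolation=cv2.INTER_CUBIC))
E
```

```text
(no output)
```

View pics/topz.png

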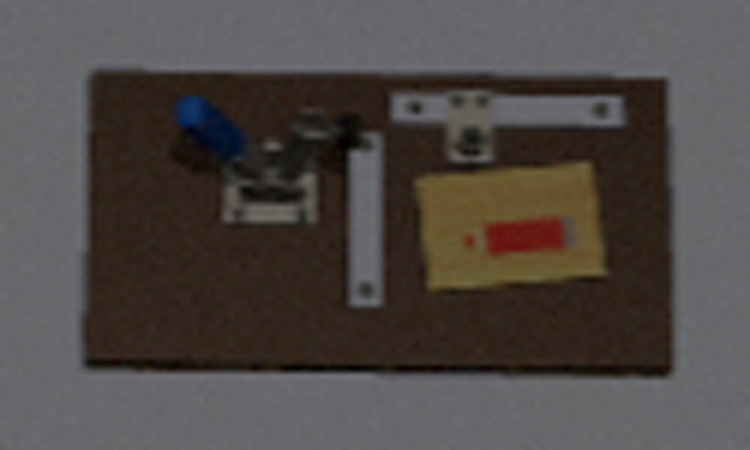

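View pics/sidez.png

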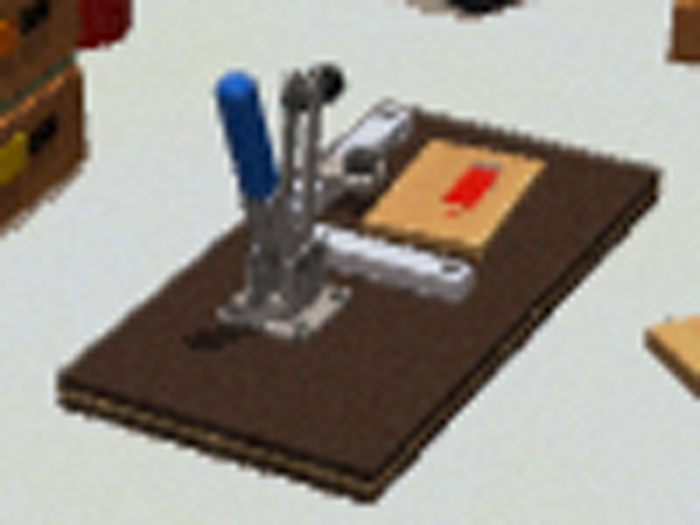

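View pics/wrist0.png

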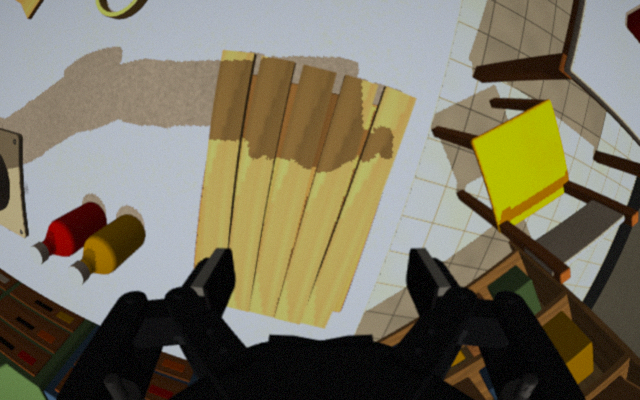

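```bash
cat > h.py <<'E'
import numpy as np, cv2
def cast(f,uv,z):
    uv=np.atleast_2d(np.asarray(uv,float)); K=f["camera_matrix"]
    d=np.c_[(uv-K[[0,1],[2,2]])/K[[0,1],[0,1]],np.ones(len(uv))]@f["R"]   # R^T d
    c=-f["R"].T@f["t"]
    return c+d*((z-c[2])/d[:,2:])
def proj(f,X):
    p=np.atleast_2d(X)@f["R"].T+f["t"]; K=f["camera_matrix"]
    return p[:,:2]/p[:,2:]*K[[0,1],[0,1]]+K[[0,1],[2,2]]
def J2W(p,o,yaw):
    c,s=np.cos(yaw),np.sin(yaw); p=np.atleast_2d(p)
    return np.c_[o[0]+c*p[:,0]-s*p[:,1],o[1]+s*p[:,0]+c*p[:,1],p[:,2]]
def rect(f,mask,z):
    cs,_=cv2.findContours(mask,cv2.RETR_EXTERNAL,cv2.CHAIN_APPROX_NONE)
    c=max(cs,key=cv2.contourArea)[:,0]
    c=cv2.convexHull(c)[:,0].astype(float)
    P=cast(f,c,z)[:,:2]*1000
    return cv2.minAreaRect(P.astype(np.float32)), c
E
python3 - <<'E'
from station import robot,vision
from h import *
f=vision.grab_frame("top"); im=f["img"]; hsv=cv2.cvtColor(im,cv2.COLOR_RGB2HSV)
sub=np.zeros((400,640),np.uint8); sub[140:205,285:400]=255
g=im.max(2)
# board+everything: non table region  (table is greyish bright)
print(im[150,290],im[190,320],im[185,365],im[150,270])
m=((g<75)|((hsv[...,1]>70)))&(sub>0); m=m.astype(np.uint8)*255
m=cv2.morphologyEx(m,cv2.MORPH_CLOSE,np.ones((15,15)))
r,c=rect(f,m,.018); print("board",r)
t=((hsv[...,1]>70)&(g>110)&(sub>0)).astype(np.uint8)*255; t[:,:345]=0
t=cv2.morphologyEx(t,cv2.MORPH_CLOSE,np.ones((7,7)))
r,c=rect(f,t,.026); print("tag",r)
# by hand corners (zoom/6)
h=lambda L:np.array(L)/6+[280,135]-0.4
B=cast(f,h([[93,73],[667,79],[671,367],[86,361]]),.018); print(B.round(4))
T=cast(f,h([[416,179],[592,164],[606,274],[429,290]]),.026); print(T.round(4))
F=cast(f,h([[347,132],[382,132],[382,305],[347,305]]),.030);print(F.round(4))
F=cast(f,h([[391,93],[624,97],[624,126],[391,122]]),.030);print(F.round(4))
E
```

```text
[102 104 106] [49 35 27] [46 34 24] [102 101 108]
board ((576.7305297851562, -79.60136413574219), (298.7409973144531, 158.31748962402344), 87.59672546386719)Traceback (most recent call last):
  File "<stdin>", line 13, in <module>
  File "h.py", line 15, in rect
    c=max(cs,key=cv2.contourArea)[:,0]
      ~~~^^^^^^^^^^^^^^^^^^^^^^^^
ValueError: max() iterable argument is empty
```

```bash
python3 - <<'E'
from station import robot,vision
from h import *
f=vision.grab_frame("top"); im=f["img"]; hsv=cv2.cvtColor(im,cv2.COLOR_RGB2HSV)
g=im.max(2); print(im[180,355],hsv[180,355],hsv[180,310], hsv[160,365])
t=((hsv[...,1]>70)&(g>80)).astype(np.uint8)*255; t[:,:346]=0;t[:,390:]=0;t[:155]=0;t[200:]=0
t=cv2.morphologyEx(t,cv2.MORPH_CLOSE,np.ones((7,7)))
r,c=rect(f,t,.026); print("tag",r)
h=lambda L:np.array(L)/6+[280,135]-0.4
B=cast(f,h([[93,73],[667,79],[671,367],[86,361]]),.018); print(B.round(4), B.mean(0))
T=cast(f,h([[416,179],[592,164],[606,274],[429,290]]),.026); print(T.round(4),T.mean(0))
F=cast(f,h([[347,132],[382,132],[382,305],[347,305]]),.030);print(F.round(4))
F=cast(f,h([[391,93],[624,97],[624,126],[391,122]]),.030);print(F.round(4))
# depth check of board height
c=-f["R"].T@f["t"]; print(c, f["depth"][190,320], f["depth"][172,365])
E
```

```text
[104  91  52] [ 22 127 104] [ 14 123  52] [ 14 122  46]
tag ((570.2009887695312, -145.03121948242188), (59.228797912597656, 88.92867279052734), 3.610539674758911)
[[ 0.6595  0.0656  0.018 ]
 [ 0.6485 -0.2319  0.018 ]
 [ 0.4965 -0.2244  0.018 ]
 [ 0.5076  0.0715  0.018 ]] [ 0.57804037 -0.07980913  0.018     ]
[[ 0.5962 -0.0988  0.026 ]
 [ 0.6017 -0.1891  0.026 ]
 [ 0.5438 -0.193   0.026 ]
 [ 0.538  -0.1029  0.026 ]] [ 0.56991193 -0.14594153  0.026     ]
[[ 0.6208 -0.0642  0.03  ]
 [ 0.6204 -0.0821  0.03  ]
 [ 0.53   -0.0785  0.03  ]
 [ 0.5304 -0.0609  0.03  ]]
[[ 0.641  -0.0875  0.03  ]
 [ 0.6357 -0.2069  0.03  ]
 [ 0.6203 -0.206   0.03  ]
 [ 0.6255 -0.0869  0.03  ]]
[0.27627763 0.00243042 1.21128235] 1.217864 1.222874
```

```bash
python3 -m jog '[[0,0,8.35,1,-1.5,0,5],[0,0,8.35,2,-3,0,5],[0,0,0,2.3,-3.5,0,5],[0,0,0,2.3,-3.5,0,5],[0,0,0,2.3,-3.5,0,5],[0,0,0,2.3,-3.5,0,5],[0,0,0,2.3,-3.5,0,5],[0,0,0,2.3,-3.5,0,5],[0,0,0,2.3,-3.5,0,5],[0,0,0,2.3,-3.5,0,5]]'
python3 -m jog '[[0,0,0,2.3,-3.5,0,5],[0,0,0,2.3,-3.5,0,5],[0,0,0,2.3,-3.5,0,5],[0,0,0,2.3,-3.5,0,5],[0,0,0,1,-1.5,0,5],[0,0,0,0,0,0,5],[0,0,0,0,0,0,5],[0,0,0,0,0,0,5]]'
```

```text
time_s: 1.25
tool_pos: [0.381, -0.3059, 0.2395]
tool_rot: [180.0, -0.0, -2.2]
wrist_force: [0.5, -0.5, 0.4]
finger_gap: 0.587
time_s: 2.05
tool_pos: [0.487, -0.1579, 0.2393]
tool_rot: [180.0, 0.0, -2.3]
wrist_force: [0.4, -0.0, 0.1]
finger_gap: 0.584
```

```bash
python3 - <<'E'
from station import robot,vision
import cv2,pickle
f=vision.grab_frame("wrist"); pickle.dump(f,open("w1.pkl","wb")); cv2.imwrite("pics/w1.png",f["img"][:,:,::-1]); print(robot.state()["tool_pos"])
E
```

```text
[ 0.48700375 -0.15788999  0.23933074]
```

View pics/w1.png

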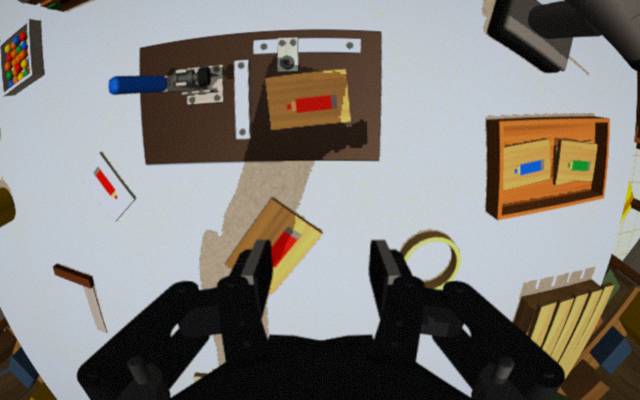

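The wrist view shows the whole jig: the board spans (140–380, 30–163) and the tag (267–350, 70–130). The left fence's right edge is at x≈249 and the far fence's lower edge at y≈52. I'll cross-check the poses with it.

```bash
cat >> h.py <<'E'
def castw(f,uv,z):
    p=cv2.fisheye.undistortPoints(np.asarray(uv,float).reshape(-1,1,2),f["camera_matrix"],np.zeros(4))[:,0]
    d=np.c_[p,np.ones(len(p))]@f["R"]; c=-f["R"].T@f["t"]
    return c+d*((z-c[2])/d[:,2:])
E
python3 - <<'E'
from h import *
import pickle
f=pickle.load(open("w1.pkl","rb"))
a=cv2.cvtColor(f["img"],cv2.COLOR_RGB2BGR)[20:170,130:390]
cv2.imwrite("pics/w1z.png",cv2.resize(a,None,fx=3,fy=3,interpolation=cv2.INTER_CUBIC))
print(castw(f,[[140,47],[382,31],[380,160],[146,163]],.018).round(4))
print(castw(f,[[267,75],[347,69],[351,122],[269,131]],.026).round(4))
print("left fence",castw(f,[[250,60],[249,139]],.030).round(4))
print("far fence face",castw(f,[[254,53],[361,52]],.030).round(4))
E
```

```text
[[ 0.6577  0.0638  0.018 ]
 [ 0.6453 -0.2342  0.018 ]
 [ 0.4931 -0.2281  0.018 ]
 [ 0.5057  0.0695  0.018 ]]
[[ 0.5967 -0.1027  0.026 ]
 [ 0.5989 -0.1914  0.026 ]
 [ 0.539  -0.1939  0.026 ]
 [ 0.533  -0.1014  0.026 ]]
left fence [[ 0.6152 -0.085   0.03  ]
 [ 0.5258 -0.0784  0.03  ]]
far fence face [[ 0.6228 -0.0899  0.03  ]
 [ 0.6176 -0.2072  0.03  ]]
```

View pics/w1z.png

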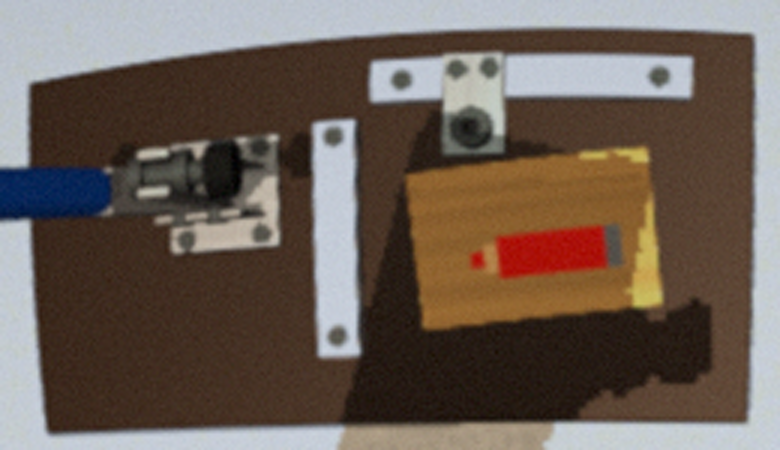

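```bash
python3 -m jog '[[0,0,0,2.4,-1.2,1,5],[0,0,0,0,0,4,5],[0,0,0,0,0,4,5],[0,0,0,0,0,4,5],[0,0,0,0,0,3,5],[0,0,0,0,0,2,5],[0,0,0,0,0,0.9,5],[0,0,0,0,0,0,5],[0,0,0,0,0,0,5]]'
```

```text
time_s: 3.0
tool_pos: [0.5129, -0.1459, 0.0511]
tool_rot: [180.0, -0.1, -2.2]
wrist_force: [-0.1, 0.7, 0.5]
finger_gap: 0.589
```

```bash
python3 -m jog '[[0,0,0,0,0,0.5,5],[0,0,0,0,0,0.5,5],[0,0,0,0,0,0.3,5],[0,0,0,0,0,0.2,5],[0,0,0,0,0,0.2,5],[0,0,0,0,0,0,5]]'
```

```text
time_s: 3.6
tool_pos: [0.5123, -0.1451, 0.0331]
tool_rot: [-180.0, 0.0, -2.2]
wrist_force: [0.1, 0.1, -0.5]
finger_gap: 0.585
```

Still free. I'll keep probing down for the board.

```bash
python3 -m jog '[[0,0,0,0,0,0.3,5],[0,0,0,0,0,0.2,5],[0,0,0,0,0,0,5]]';python3 -m jog '[[0,0,0,0,0,0.2,5],[0,0,0,0,0,0,5]]'; python3 -m jog '[[0,0,0,0,0,0.2,5],[0,0,0,0,0,0,5]]'
```

```text
time_s: 3.9
tool_pos: [0.5122, -0.1451, 0.028]
tool_rot: [-180.0, 0.0, -2.2]
wrist_force: [0.2, 0.5, 0.3]
finger_gap: 0.585
time_s: 4.1
tool_pos: [0.5123, -0.1452, 0.0261]
tool_rot: [-180.0, 0.0, -2.2]
wrist_force: [-0.2, -0.1, -0.5]
finger_gap: 0.588
time_s: 4.3
tool_pos: [0.5123, -0.1451, 0.0241]
tool_rot: [-180.0, 0.0, -2.2]
wrist_force: [-0.3, -0.0, 0.9]
finger_gap: 0.586
```

```bash
python3 -m jog '[[0,0,0,0,0,0.1,5],[0,0,0,0,0,0,5]]';python3 -m jog '[[0,0,0,0,0,0.1,5],[0,0,0,0,0,0,5]]'; python3 -m jog '[[0,0,0,0,0,0.1,5],[0,0,0,0,0,0,5]]'
```

```text
time_s: 4.5
tool_pos: [0.5124, -0.1452, 0.0232]
tool_rot: [-180.0, 0.0, -2.2]
wrist_force: [-0.1, -0.1, -0.1]
finger_gap: 0.586
time_s: 4.7
tool_pos: [0.5125, -0.1452, 0.023]
tool_rot: [-180.0, -0.0, -2.2]
wrist_force: [-1.9, 1.0, 6.8]
finger_gap: 0.584
time_s: 4.9
tool_pos: [0.5125, -0.1452, 0.023]
tool_rot: [-180.0, -0.0, -2.2]
wrist_force: [-3.1, 0.2, 16.8]
finger_gap: 0.587
```

```bash
python3 -m jog '[[0,0,0,0,0,-0.35,5],[0,0,0,0.5,0,0,5],[0,0,0,0.5,0,0,5],[0,0,0,0.5,0,0,5],[0,0,0,0.5,0,0,5],[0,0,0,0.5,0,0,5],[0,0,0,0.4,0,0,5],[0,0,0,0.3,0,0,5],[0,0,0,0,0,0,5]]'
```

```text
time_s: 5.8
tool_pos: [0.545, -0.1464, 0.0248]
tool_rot: [180.0, -0.0, -2.1]
wrist_force: [0.1, 0.1, -1.1]
finger_gap: 0.582
```

```bash
python3 -m jog '[[0,0,0,0.1,0,0,5],[0,0,0,0.1,0,0,5],[0,0,0,0,0,0,5]]';python3 - <<'E'
from station import robot,vision
import cv2
for n in ("wrist","top"):
    f=vision.grab_frame(n); cv2.imwrite(f"pics/{n}2.png",f["img"][:,:,::-1])
a=cv2.imread("pics/top2.png")[135:210,280:405]
cv2.imwrite("pics/top2z.png",cv2.resize(a,None,fx=6,fy=6,interpolation=cv2.INTER_CUBIC))
E
```

```text
time_s: 6.1
tool_pos: [0.5464, -0.1465, 0.0249]
tool_rot: [180.0, -0.0, -2.2]
wrist_force: [0.5, 0.2, -0.3]
finger_gap: 0.586
```

View pics/wrist2.png

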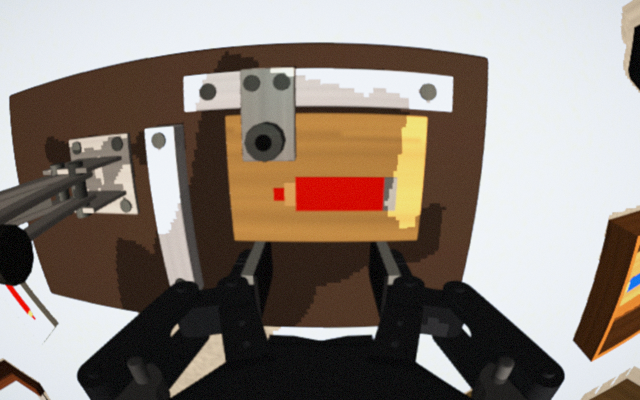

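View pics/top2z.png

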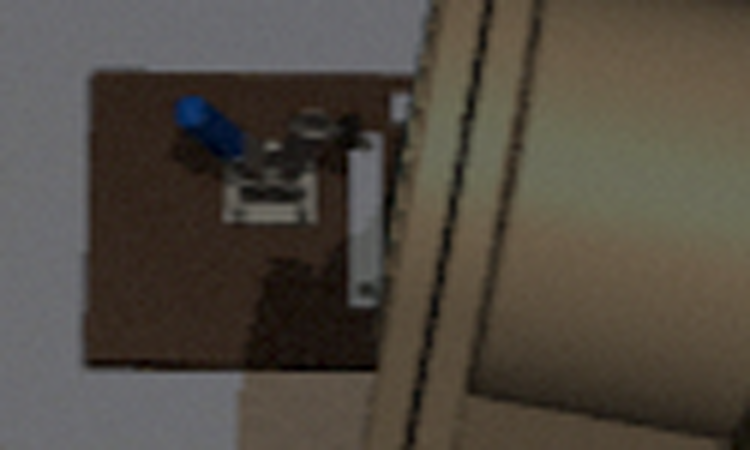

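The wrist view shows the tag squared to the jig. Its far edge (y≈116) is just short of the far fence (y≈110), and there is a ~30 px gap to the left fence. I'll keep pushing until I feel contact.

```bash
for i in 1; do python3 -m jog '[[0,0,0,0.1,0,0,5],[0,0,0,0.1,0,0,5],[0,0,0,0,0,0,5]]'; python3 -m jog '[[0,0,0,0.1,0,0,5],[0,0,0,0.1,0,0,5],[0,0,0,0,0,0,5]]';  done
```

```text
time_s: 6.5
tool_pos: [0.5486, -0.1465, 0.0249]
tool_rot: [180.0, -0.0, -2.2]
wrist_force: [1.1, 0.5, 0.2]
finger_gap: 0.584
time_s: 6.8
tool_pos: [0.5494, -0.1465, 0.0247]
tool_rot: [-180.0, 0.1, -2.2]
wrist_force: [-2.9, -0.6, 1.9]
finger_gap: 0.582
```

```bash
python3 -m jog '[[0,0,0,0.1,0,0,5],[0,0,0,0,0,0,5]]'; python3 -m jog '[[0,0,0,0.1,0,0,5],[0,0,0,0,0,0,5]]'
```

```text
time_s: 7.0
tool_pos: [0.5494, -0.1465, 0.0246]
tool_rot: [-180.0, 0.2, -2.2]
wrist_force: [-6.0, 0.7, 4.5]
finger_gap: 0.59
time_s: 7.2
tool_pos: [0.5495, -0.1465, 0.0246]
tool_rot: [-180.0, 0.3, -2.2]
wrist_force: [-7.2, 0.8, 5.8]
finger_gap: 0.583
```

```bash
python3 -m jog '[[0,0,0,-1,0,0,5],[0,0,0,0,0,-3,5],[0,0,0,0,0,-3.5,4],[0,0,0,2,4,0,2],[0,0,0,3,4.2,0,0],[0,0,0,0,0,0,0],[0,0,0,0,0,0,0],[0,0,0,0,0,0,0],[0,0,0,0,0,0,0]]'; python3 - <<'E'
from station import robot,vision
import cv2
from h import *
f=vision.grab_frame("wrist"); cv2.imwrite("pics/wrist3.png",f["img"][:,:,::-1])
import pickle; pickle.dump(f,open("w3.pkl","wb")); print(robot.state()["finger_gap"],robot.state()["tool_pos"])
E
```

```text
time_s: 8.1
tool_pos: [0.5881, -0.2271, 0.0896]
tool_rot: [-179.9, 0.0, -2.1]
wrist_force: [0.2, 0.7, 0.3]
finger_gap: -0.004
-0.001008311508315241 [ 0.58817439 -0.22725615  0.08965875]
```

View pics/wrist3.png

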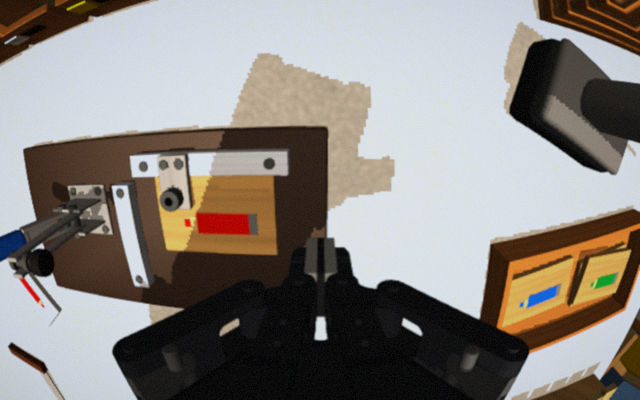

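The tag lies along the far fence, with its right edge at x≈276 (y 177–254) and a gap of roughly 25 px to the left fence. The closed fingertips are at (320,240).

```bash
python3 - <<'E'
from h import *
import pickle
f=pickle.load(open("w3.pkl","rb"))
print(castw(f,[[275,177],[277,254],[163,249]],.026).round(4)); print(castw(f,[[139,285],[129,186]],.03).round(4))
E
```

```text
[[ 0.6155 -0.1976  0.026 ]
 [ 0.5585 -0.1942  0.026 ]
 [ 0.562  -0.1016  0.026 ]]
[[ 0.5282 -0.0689  0.03  ]
 [ 0.6154 -0.0847  0.03  ]]
```

```bash
python3 -m jog '[[0,0,0,0,0,3,0],[0,0,0,0,0,2,0],[0,0,0,0,0,1,0],[0,0,0,0,0,0.15,0],[0,0,0,0,0,0,0],[0,0,0,0,-0.5,0,0],[0,0,0,0,-0.5,0,0],[0,0,0,0,-0.5,0,0],[0,0,0,0,-0.4,0,0],[0,0,0,0,0,0,0]]'; python3 -m jog '[[0,0,0,0,-0.4,0,0],[0,0,0,0,-0.4,0,0],[0,0,0,0,-0.3,0,0],[0,0,0,0,-0.3,0,0],[0,0,0,0,0,0,0]]'
python3 - <<'E'
from station import robot,vision
import cv2
f=vision.grab_frame("wrist"); cv2.imwrite("pics/wrist4.png",f["img"][:,:,::-1])
E
```

```text
time_s: 9.15
tool_pos: [0.5894, -0.2085, 0.0285]
tool_rot: [-180.0, -0.0, -2.1]
wrist_force: [-0.2, 0.0, 0.4]
finger_gap: 0.0
time_s: 9.65
tool_pos: [0.5897, -0.1951, 0.0283]
tool_rot: [-180.0, 0.0, -2.1]
wrist_force: [0.7, 0.5, 0.3]
finger_gap: -0.005
```

View pics/wrist4.png

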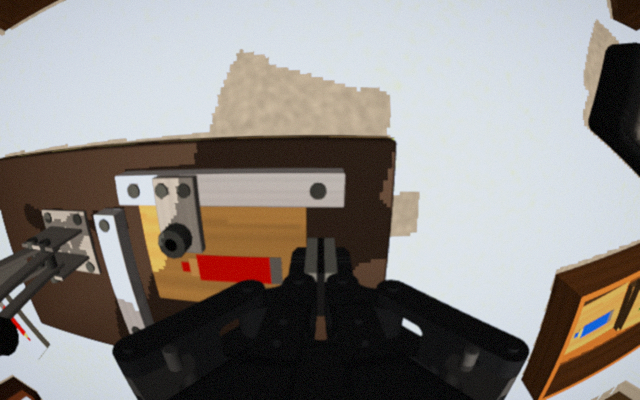

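```bash
python3 -m jog '[[0,0,0,0,-0.3,0,0],[0,0,0,0,-0.3,0,0],[0,0,0,0,-0.3,0,0],[0,0,0,0,0,0,0]]'
python3 - <<'E'
from station import robot,vision
import cv2
f=vision.grab_frame("wrist"); cv2.imwrite("pics/wrist5.png",f["img"][:,:,::-1])
E
```

```text
time_s: 10.1
tool_pos: [0.5901, -0.1859, 0.0283]
tool_rot: [-180.0, 0.0, -2.1]
wrist_force: [0.4, -0.5, 0.2]
finger_gap: 0.004
```

View pics/wrist5.png

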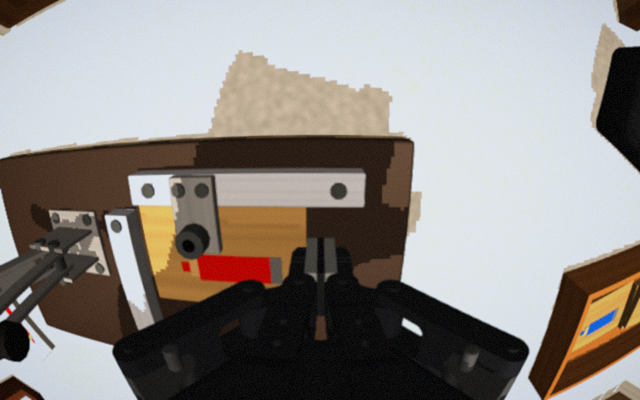

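The tag moves with the finger, and the gap to the left fence is now about 8 px. I'll continue in small steps.

```bash
python3 -m jog '[[0,0,0,0,-0.2,0,0],[0,0,0,0,-0.1,0,0],[0,0,0,0,0,0,0]]'; python3 -m jog '[[0,0,0,0,-0.1,0,0],[0,0,0,0,-0.1,0,0],[0,0,0,0,0,0,0]]'
```

```text
time_s: 10.45
tool_pos: [0.5901, -0.1836, 0.0283]
tool_rot: [-180.0, -0.0, -2.2]
wrist_force: [0.3, 0.1, -0.8]
finger_gap: -0.001
time_s: 10.75
tool_pos: [0.5902, -0.1816, 0.0283]
tool_rot: [-180.0, -0.0, -2.2]
wrist_force: [-0.2, 0.3, 0.3]
finger_gap: -0.005
```

```bash
python3 -m jog '[[0,0,0,0,-0.1,0,0],[0,0,0,0,-0.1,0,0],[0,0,0,0,0,0,0]]'; python3 -m jog '[[0,0,0,0,-0.1,0,0],[0,0,0,0,0,0,0]]'
```

```text
time_s: 11.05
tool_pos: [0.5903, -0.1796, 0.0283]
tool_rot: [-180.0, -0.0, -2.1]
wrist_force: [0.1, 1.1, -0.1]
finger_gap: 0.002
time_s: 11.25
tool_pos: [0.5903, -0.1786, 0.0283]
tool_rot: [-180.0, 0.0, -2.1]
wrist_force: [-0.1, 0.4, 0.2]
finger_gap: 0.001
```

```bash
python3 -m jog '[[0,0,0,0,-0.1,0,0],[0,0,0,0,0,0,0]]'; python3 -m jog '[[0,0,0,0,-0.1,0,0],[0,0,0,0,0,0,0]]'; python3 -m jog '[[0,0,0,0,-0.1,0,0],[0,0,0,0,0,0,0]]'
python3 - <<'E'
from station import robot,vision
import cv2
f=vision.grab_frame("wrist"); cv2.imwrite("pics/wrist6.png",f["img"][:,:,::-1])
E
```

```text
time_s: 11.45
tool_pos: [0.5902, -0.1784, 0.0283]
tool_rot: [180.0, 0.0, -2.2]
wrist_force: [-1.1, -0.9, -0.8]
finger_gap: -0.003
time_s: 11.65
tool_pos: [0.5902, -0.1783, 0.0284]
tool_rot: [179.9, -0.0, -2.2]
wrist_force: [-0.7, -4.4, -0.1]
finger_gap: 0.0
time_s: 11.85
tool_pos: [0.5901, -0.1782, 0.0285]
tool_rot: [179.8, -0.0, -2.2]
wrist_force: [0.4, -6.8, 0.5]
finger_gap: 0.0
```

View pics/wrist6.png

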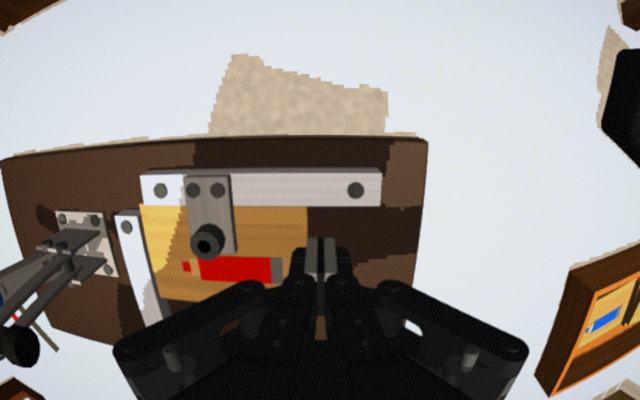

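The finger stopped with ~7 N reaction and the tag's left edge meets the fence. I'll re-press gently against the far fence with both fingertips, to be sure it is flush there too.

```bash
python3 -m jog '[[0,0,0,0,0.7,0,0],[0,0,0,0,0,-3,0],[0,0,0,0,0,-3,0],[0,0,0,-4,0,0,3],[0,0,0,-1.9,-2,0,5],[0,0,0,0,-3.5,0,5],[0,0,0,0,0,3,5],[0,0,0,0,0,2,5],[0,0,0,0,0,1,5],[0,0,0,0,0,0.2,5]]';  python3 -m jog '[[0,0,0,0,0,0,5],[0,0,0,0,0,0,5]]'
```

```text
time_s: 12.9
tool_pos: [0.5326, -0.1249, 0.0253]
tool_rot: [-179.9, 0.1, -2.1]
wrist_force: [0.0, -0.0, -0.3]
finger_gap: 0.581
time_s: 13.1
tool_pos: [0.5339, -0.1258, 0.0271]
tool_rot: [180.0, -0.1, -2.2]
wrist_force: [-0.1, 0.1, 0.2]
finger_gap: 0.585
```

```bash
python3 -m jog '[[0,0,0,0.4,0,0.25,5],[0,0,0,0.4,0,0,5],[0,0,0,0.4,0,0,5],[0,0,0,0.3,0,0,5],[0,0,0,0,0,0,5],[0,0,0,0.1,0,0,5],[0,0,0,0,0,0,5]]';  python3 -m jog '[[0,0,0,0.1,0,0,5],[0,0,0,0.1,0,0,5],[0,0,0,0,0,0,5]]'
```

```text
time_s: 13.8
tool_pos: [0.5492, -0.1263, 0.0238]
tool_rot: [180.0, 0.0, -2.2]
wrist_force: [0.2, -0.1, -0.7]
finger_gap: 0.584
time_s: 14.1
tool_pos: [0.5502, -0.1263, 0.0237]
tool_rot: [-180.0, 0.1, -2.2]
wrist_force: [-3.3, -0.5, 1.8]
finger_gap: 0.583
```

```bash
python3 -m jog '[[0,0,0,0.1,0,0,5],[0,0,0,0,0,0,5]]'
python3 - <<'E'
from station import robot,vision
import cv2
f=vision.grab_frame("wrist"); cv2.imwrite("pics/wrist7.png",f["img"][:,:,::-1])
E
```

```text
time_s: 14.3
tool_pos: [0.5502, -0.1262, 0.0237]
tool_rot: [-180.0, 0.2, -2.2]
wrist_force: [-4.2, 0.4, 3.7]
finger_gap: 0.588
```

View pics/wrist7.png

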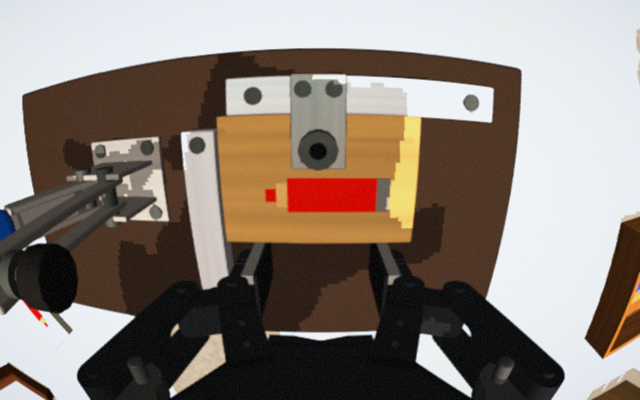

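The tag is home: its top edge lies along the far fence (y≈116) and its left edge along the left fence (x≈218). Now I'll retreat upward and go over to the handle.

```bash
python3 -m jog '[[0,0,0,-1,0,0,5],[0,0,0,0,0,-3,5],[0,0,0,0,0,-4.5,3],[0,0,0,0,0,-4.5,0],[0,0,0,0,0,-4.5,0],[0,0,0,0,0,-4.5,0],[0,0,0,0,-4,-2,0],[0,0,0,-3,-3.5,0,0],[0,0,0,-3,-3.5,0,0],[0,0,0,0,0,0,0]]';  python3 -m jog '[[0,0,0,0,-4,0,0],[0,0,0,0,-4,0,0],[0,0,0,0,0,0,0]]'
python3 - <<'E'
from station import robot,vision
import cv2,pickle
for n in("wrist","side","top"):
    f=vision.grab_frame(n); cv2.imwrite(f"pics/{n}8.png",f["img"][:,:,::-1]); pickle.dump(f,open(n+"8.pkl","wb"))
a=cv2.imread("pics/top8.png")[125:210,270:405]
b=cv2.imread("pics/side8.png")[155:230,270:370]
r=lambda a:cv2.resize(a,(400,int(400*a.shape[0]/a.shape[1])),interpolation=cv2.INTER_CUBIC)
a,b=r(a),r(b); h=max(len(a),len(b))
import numpy as np
p=lambda a:np.pad(a,((0,h-len(a)),(0,0),(0,0)))
cv2.imwrite("pics/z8.png",np.hstack([p(a),p(b)]))
E
```

```text
time_s: 15.35
tool_pos: [0.4827, -0.0082, 0.2538]
tool_rot: [-179.8, 0.1, -1.7]
wrist_force: [0.5, 0.4, -1.1]
finger_gap: -0.001
time_s: 15.65
tool_pos: [0.49, 0.0725, 0.254]
tool_rot: [-179.8, -0.1, -1.6]
wrist_force: [-0.2, -1.2, 0.2]
finger_gap: 0.0
```

View pics/wrist8.png

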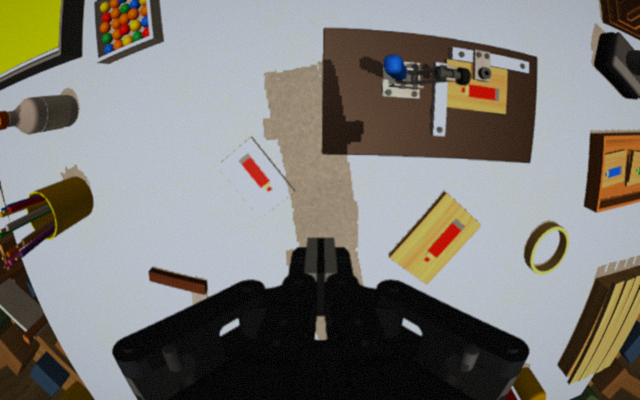

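View pics/z8.png

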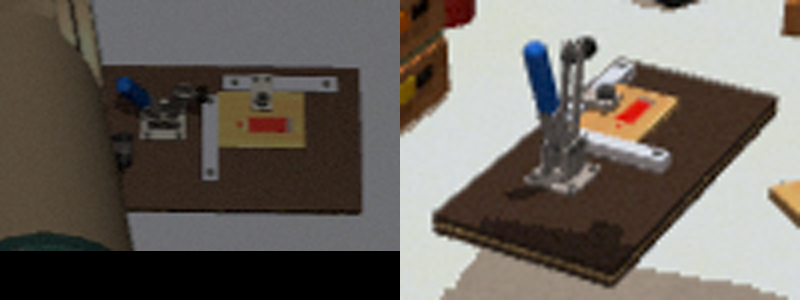

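The three views show the tag home in the corner and the handle's end at (395,67) in the wrist view. I'll check the handle model by triangulating its blue blob from the top and side views.

```bash
python3 - <<'E'
from h import *
import pickle
o=(.5757,-.081); yaw=np.radians(-2.2)
ft,fs=pickle.load(open("top8.pkl","rb")),pickle.load(open("side8.pkl","rb"))
def P(th,r): a=.14+th; return J2W([.0175,.062+r*np.cos(a),.048+r*np.sin(a)],o,yaw)
mids=[]
for f,n,roi in((ft,"top",(140,170,300,330)),(fs,"side",(155,200,290,325))):
    hsv=cv2.cvtColor(f["img"],cv2.COLOR_RGB2HSV); m=cv2.inRange(hsv,(100,120,30),(130,255,255))
    k=np.zeros_like(m);k[roi[0]:roi[1],roi[2]:roi[3]]=m[roi[0]:roi[1],roi[2]:roi[3]]
    ys,xs=np.nonzero(k); mids.append((xs.mean(),ys.mean()))
    print(n,len(xs),"blob",xs.mean().round(1),ys.mean().round(1),xs.min(),xs.max(),ys.min(),ys.max())
    for th in(.9,1.0,1.1): print(th,proj(f,P(th,.073)).round(1),proj(f,P(th,.106)).round(1))
def pm(f): return f["camera_matrix"]@np.c_[f["R"],f["t"]]
X=cv2.triangulatePoints(pm(ft),pm(fs),np.array(mids[0]).reshape(2,1),np.array(mids[1]).reshape(2,1)); X=X[:3,0]/X[3]
c,s=np.cos(yaw),np.sin(yaw); d=X[:2]-o
jx,jy=c*d[0]+s*d[1],-s*d[0]+c*d[1]
print("tri world",X.round(4),"jig",jx,jy, "angle-.14",np.arctan2(X[2]-.048,jy-.062)-.14,"r",np.hypot(X[2]-.048,jy-.062))
# contact path -> TCP
for a in(1.14,.9,.65,.4,.14):
    y=.062+.09*np.cos(a)-.0075*np.sin(a)-.0075; z=.048+.09*np.sin(a)+.0075*np.cos(a)+.008
    print(a,"jig y,z",round(y,4),round(z,4),J2W([.0175,y,z],o,yaw).round(4))
E
```

```text
top 65 blob 314.4 155.4 309 320 151 160
0.9 [[310.5 157.4]] [[304.3 154.4]]
1.0 [[312.8 157.1]] [[307.6 154. ]]
1.1 [[315.2 156.8]] [[311.2 153.6]]
side 91 blob 304.9 174.0 301 309 166 182
0.9 [[302.6 177.8]] [[299.4 171.4]]
1.0 [[303.7 175.9]] [[301.  168.6]]
1.1 [[304.9 174.2]] [[302.8 166. ]]
tri world [0.5982 0.0054 0.1184] jig 0.019211750367485788 0.0872085456622785 angle-.14 1.0870365205160137 r 0.07479630270468314
1.14 jig y,z 0.0853 0.1409 [[0.5965 0.0035 0.1409]]
0.9 jig y,z 0.1046 0.1312 [[0.5972 0.0228 0.1312]]
0.65 jig y,z 0.1216 0.1164 [[0.5979 0.0398 0.1164]]
0.4 jig y,z 0.1345 0.098 [[0.5983 0.0527 0.098 ]]
0.14 jig y,z 0.1426 0.076 [[0.5987 0.0608 0.076 ]]
```

```bash
python3 -m jog '[[0,0,0.6,3,2.2,0,0],[0,0,0,3,2,0,0],[0,0,0,3,2,0,0],[0,0,0,1.9,2,0,0],[0,0,0,0,0,3,0],[0,0,0,0,0,3,0],[0,0,0,0,0,2,0],[0,0,0,0,0,0,0],[0,0,0,0,0,0,0]]'
python3 - <<'E'
from station import robot,vision
import cv2
f=vision.grab_frame("wrist"); cv2.imwrite("pics/wrist9.png",f["img"][:,:,::-1])
f=vision.grab_frame("side"); cv2.imwrite("pics/side9.png",cv2.resize(f["img"][120:220,250:390,::-1],None,fx=5,fy=5,interpolation=cv2.INTER_CUBIC))
print(robot.state()["tool_rot"])
E
```

```text
time_s: 16.7
tool_pos: [0.5947, -0.0223, 0.174]
tool_rot: [180.0, -0.0, -2.9]
wrist_force: [-0.1, -0.1, 0.8]
finger_gap: -0.005
[ 1.79986159e+02 -1.56574129e-01 -2.82094780e+00]
```

View pics/wrist9.png

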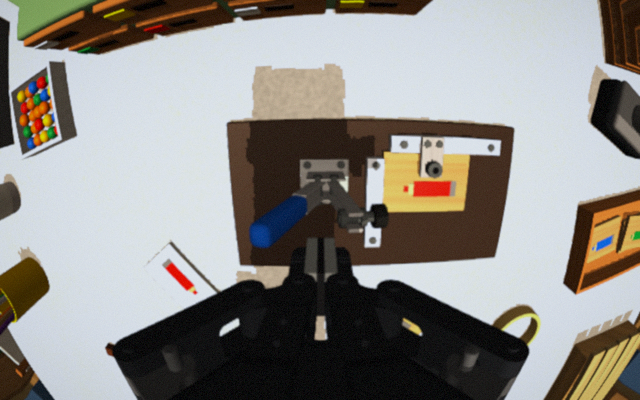

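View pics/side9.png

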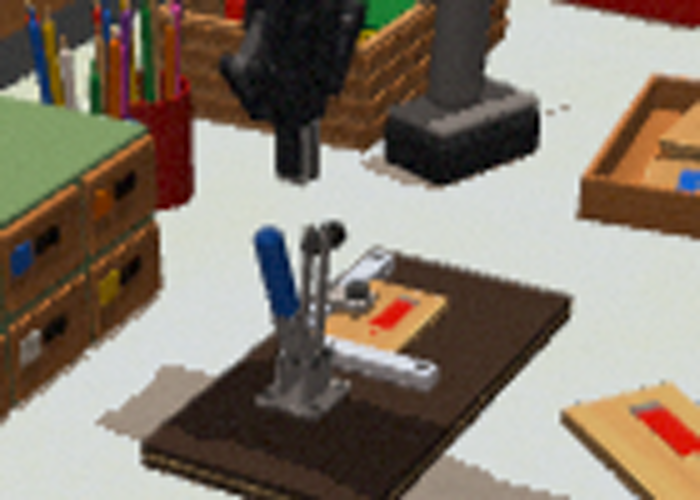

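```bash
python3 -m jog '[[0,0,-0.6,0.1,-0.8,1,0],[0,0,0,0,0,1,0],[0,0,0,0,0,0.7,0],[0,0,0,0,0,0,0],[0,0,0,0,0,0,0]]'
python3 - <<'E'
from station import robot,vision
import cv2
f=vision.grab_frame("wrist"); cv2.imwrite("pics/wrist10.png",f["img"][:,:,::-1])
f=vision.grab_frame("side"); cv2.imwrite("pics/side10.png",cv2.resize(f["img"][120:220,250:390,::-1],None,fx=5,fy=5,interpolation=cv2.INTER_CUBIC))
E
```

```text
time_s: 17.3
tool_pos: [0.5958, -0.0129, 0.1465]
tool_rot: [180.0, 0.0, -2.2]
wrist_force: [0.2, -0.4, 1.0]
finger_gap: 0.004
```

View pics/wrist10.png

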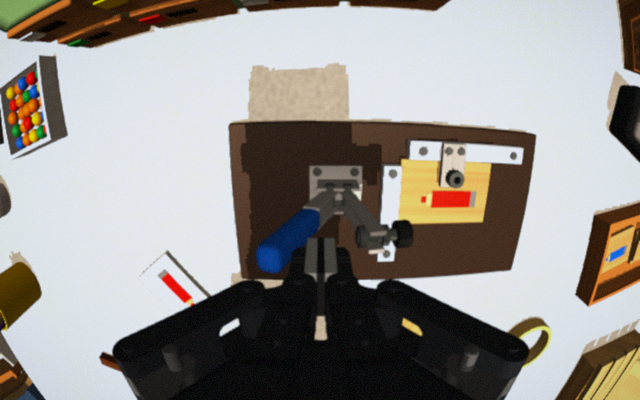

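View pics/side10.png

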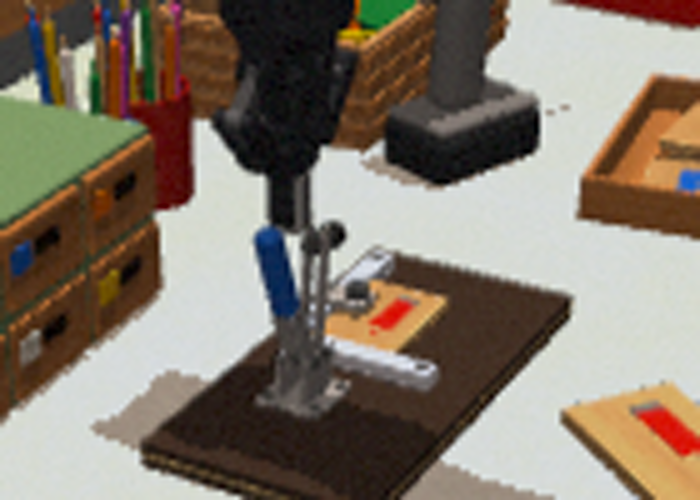

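The fingertips hang between the blue handle and the clamp arm, in line with the handle in x. I'll push along the handle's arc now.

```bash
python3 -m jog '[[0,0,0,0,-0.5,0.2,0],[0,0,0,0,-0.5,0.2,0],[0,0,0,0,-0.6,0.2,0],[0,0,0,0,-0.5,0.25,0],[0,0,0,0,-0.5,0.25,0],[0,0,0,0,-0.5,0.25,0],[0,0,0,0,-0.45,0.25,0],[0,0,0,0,0,0,0]]'
python3 - <<'E'
from station import robot,vision
import cv2
f=vision.grab_frame("wrist"); cv2.imwrite("pics/wrist11.png",f["img"][:,:,::-1])
f=vision.grab_frame("side"); cv2.imwrite("pics/side11.png",cv2.resize(f["img"][120:220,250:390,::-1],None,fx=5,fy=5,interpolation=cv2.INTER_CUBIC))
E
```

```text
time_s: 18.2
tool_pos: [0.5979, 0.0224, 0.1312]
tool_rot: [179.9, -0.1, -2.1]
wrist_force: [0.0, -2.0, 2.0]
finger_gap: -0.002
```

View pics/wrist11.png

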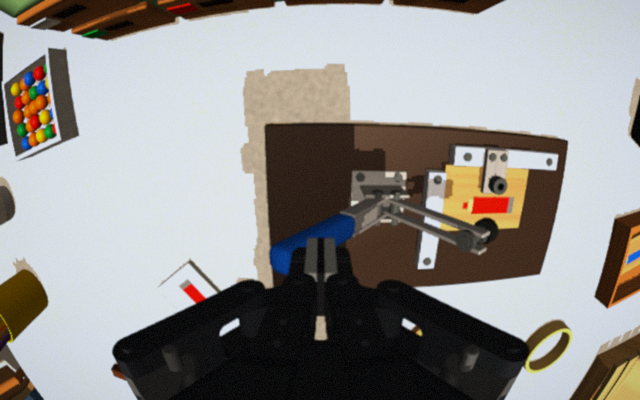

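View pics/side11.png

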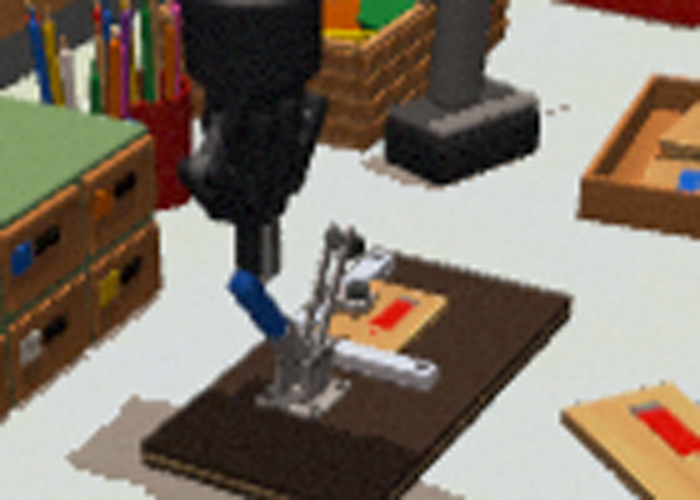

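The handle is following the fingers and the arm has started to swing over. I'll continue along the arc.

```bash
python3 -m jog '[[0,0,0,0,-0.42,0.37,0],[0,0,0,0,-0.42,0.37,0],[0,0,0,0,-0.42,0.37,0],[0,0,0,0,-0.42,0.37,0],[0,0,0,0,-0.32,0.46,0],[0,0,0,0,-0.32,0.46,0],[0,0,0,0,-0.32,0.46,0],[0,0,0,0,-0.32,0.46,0],[0,0,0,0,0,0,0]]'
python3 - <<'E'
from station import robot,vision
import cv2
f=vision.grab_frame("side"); cv2.imwrite("pics/side12.png",cv2.resize(f["img"][120:220,250:390,::-1],None,fx=5,fy=5,interpolation=cv2.INTER_CUBIC))
E
```

```text
time_s: 19.2
tool_pos: [0.5992, 0.0528, 0.0977]
tool_rot: [-180.0, -0.1, -2.1]
wrist_force: [1.5, -0.1, 1.8]
finger_gap: -0.007
```

View pics/side12.png

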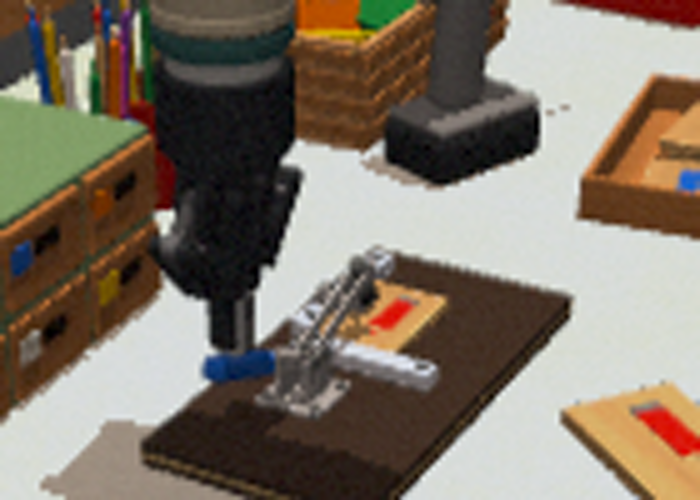

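```bash
python3 -m jog '[[0,0,0,0,-0.2,0.4,0],[0,0,0,0,-0.2,0.4,0],[0,0,0,0,-0.2,0.4,0],[0,0,0,0,-0.1,0.4,0],[0,0,0,0,-0.1,0.3,0],[0,0,0,0,0,0.2,0],[0,0,0,0,0,0,0]]'; python3 -m jog '[[0,0,0,0,0,0.2,0],[0,0,0,0,0,0,0]]'; python3 -m jog '[[0,0,0,0,0,0.2,0],[0,0,0,0,0,0,0]]'
```

```text
time_s: 19.95
tool_pos: [0.5993, 0.0607, 0.0769]
tool_rot: [-180.0, -0.1, -2.2]
wrist_force: [2.3, -0.9, 3.5]
finger_gap: -0.003
time_s: 20.15
tool_pos: [0.5994, 0.0608, 0.0761]
tool_rot: [-179.9, -0.1, -2.2]
wrist_force: [-1.1, -0.9, 12.1]
finger_gap: -0.003
time_s: 20.35
tool_pos: [0.5995, 0.061, 0.0756]
tool_rot: [-179.9, -0.1, -2.2]
wrist_force: [-4.1, -0.3, 23.4]
finger_gap: -0.003
```

```bash
python3 -m jog '[[0,0,0,0,0,0.1,0],[0,0,0,0,0,0,0],[0,0,0,0,0,0,0]]'; python3 - <<'E'
from station import robot,vision
import cv2
f=vision.grab_frame("wrist"); cv2.imwrite("pics/wrist13.png",f["img"][:,:,::-1])
f=vision.grab_frame("side"); cv2.imwrite("pics/side13.png",cv2.resize(f["img"][120:220,250:390,::-1],None,fx=5,fy=5,interpolation=cv2.INTER_CUBIC))
E
```

```text
time_s: 20.65
tool_pos: [0.5996, 0.061, 0.0754]
tool_rot: [-179.9, -0.1, -2.2]
wrist_force: [-5.0, -0.5, 28.8]
finger_gap: 0.003
```

View pics/wrist13.png

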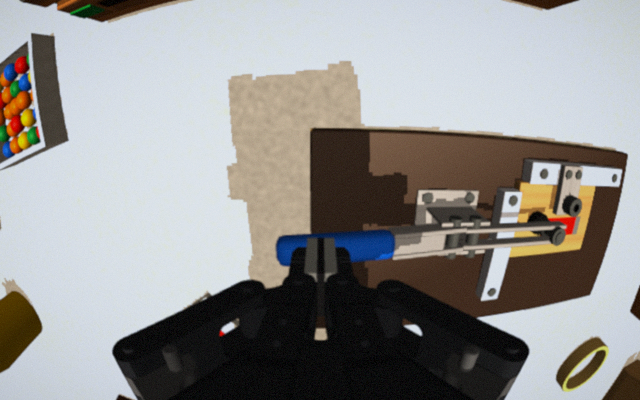

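View pics/side13.png

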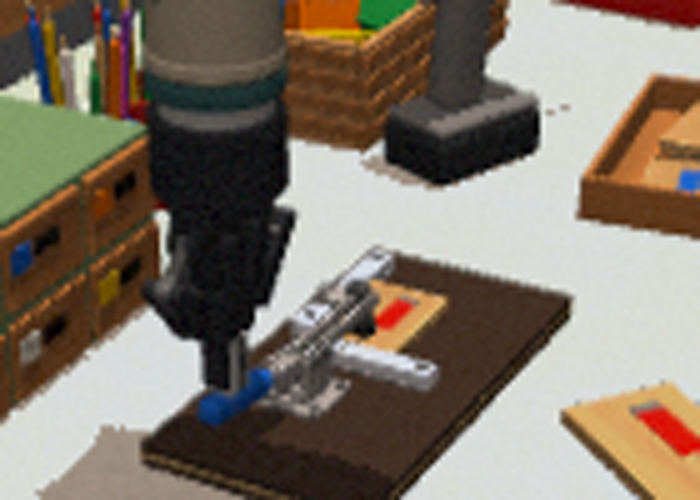

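The handle is pressed against a stiff stop (z at the predicted closed height, 29 N), and the pad is on the tag. Now I'll retreat and check.

```bash
python3 -m jog '[[0,0,0,0,0,-1,0],[0,0,0,0,0,-3,0],[0,0,0,0,0,-4,0],[0,0,0,0,0,-4.5,0],[0,0,0,-2,-3,-2,0],[0,0,0,-3.5,-3,0,0],[0,0,0,-3.5,-3,0,0],[0,0,0,-3.5,-3,0,0],[0,0,0,0,0,0,0],[0,0,0,0,0,0,0]]'
python3 - <<'E'
from station import robot,vision
from h import *
import pickle
o=(.5757,-.081); yaw=np.radians(-2.2)
ft=vision.grab_frame("top");fs=vision.grab_frame("side");fw=vision.grab_frame("wrist")
for n,f in(("top",ft),("side",fs),("wrist",fw)): cv2.imwrite(f"pics/{n}14.png",f["img"][:,:,::-1]); pickle.dump(f,open(n+"14.pkl","wb"))
z=lambda im,r,k:cv2.resize(im[r[0]:r[1],r[2]:r[3],::-1],None,fx=k,fy=k,interpolation=cv2.INTER_CUBIC)
cv2.imwrite("pics/top14z.png",z(ft["img"],(135,210,280,405),6)); cv2.imwrite("pics/side14z.png",z(fs["img"],(150,230,265,370),7))
def P(th,r): a=.14+th; return J2W([.0175,.062+r*np.cos(a),.048+r*np.sin(a)],o,yaw)
for f in(ft,fs):
    m=cv2.inRange(cv2.cvtColor(f["img"],cv2.COLOR_RGB2HSV),(100,120,30),(130,255,255)); k=np.zeros_like(m); k[140:220,280:340]=m[140:220,280:340]
    ys,xs=np.nonzero(k); print(len(xs),xs.mean(),ys.mean(),[proj(f,P(t,.073)).round(1).tolist() for t in(0,.05,.1,.2)])
E
```

```text
time_s: 21.75
tool_pos: [0.477, 0.1861, 0.2164]
tool_rot: [-180.0, 0.1, -2.0]
wrist_force: [0.3, -0.1, 0.7]
finger_gap: -0.002
114 298.8421052631579 161.25438596491227 [[[299.0, 162.2]], [[299.2, 161.9]], [[299.4, 161.5]], [[300.0, 160.9]]]
85 296.6235294117647 198.49411764705883 [[[296.8, 198.8]], [[296.8, 197.6]], [[297.0, 196.5]], [[297.3, 194.1]]]
```

View pics/top14z.png

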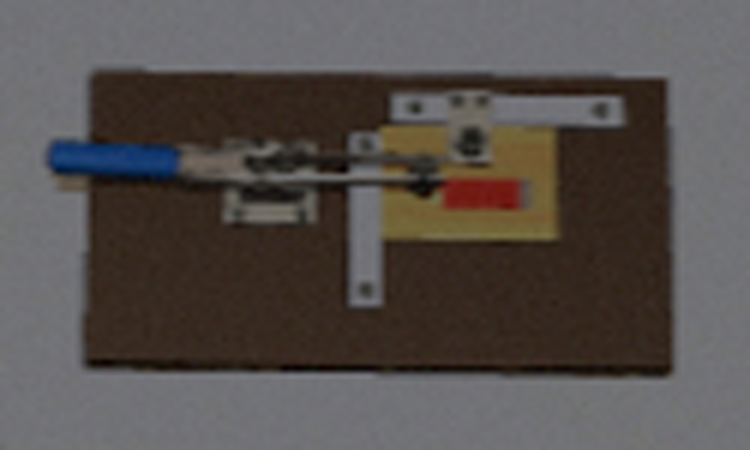

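View pics/side14z.png

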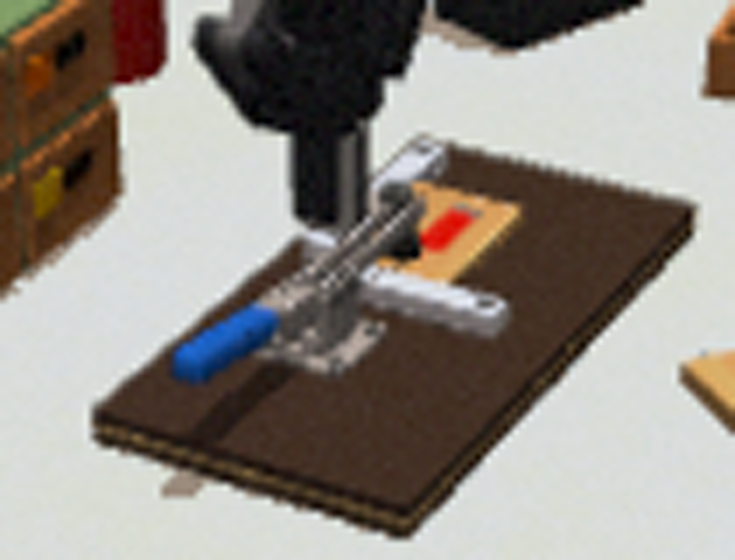

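View pics/wrist14.png

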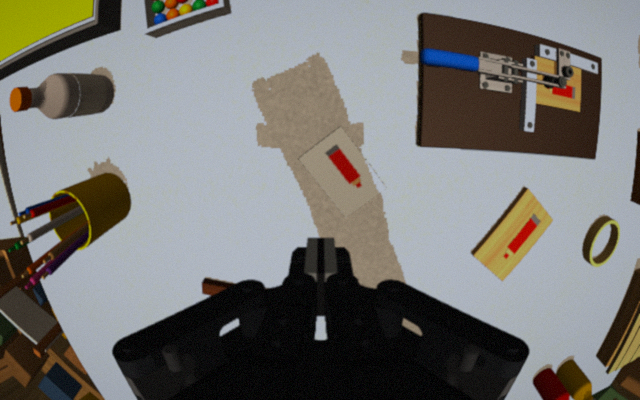

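All three views agree. The tag's left edge meets the left fence (zoom x≈382), its far edge meets the far fence (y≈126), and the pad is down on the tag. The handle's blue centroid matches joint ≈ 0 within about 0.02 rad in the side view, and the arm is clear.

```bash
python3 - <<'E'
from station import robot
print(robot.close_job())
E
```

```text
the job is handed in; nothing more can be done
None
```

The tag is home in the corner and the clamp is closed on it. I handed the job in at about 22 s on the robot's clock, with the arm clear of everything.

- **Tag:** I pushed the tag square against the far fence with both fingertips, then along it into the left fence, then pressed it onto the far fence again. The push stopped firmly each time, at about 4–7 N. The last pictures show no visible gap at either fence.
- **Clamp:** I pressed the blue handle down along its arc until it met a stiff stop, at about 29 N and at the height expected for closed. After letting go, the side view puts the handle at about 0.01 rad and the pad on the tag. The top view agrees to within about a pixel, but it can't measure the angle that finely.
- **Other things:** I touched nothing else on the table. In the last views, the look-alike tags and the other things I could see looked where they started, but I did not measure them.

No check failed. The only disagreement was about 2–3 mm between the top and wrist cameras on where the jig stands, so I relied on the fence contacts rather than the cameras.

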